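# Find the rattling parts case and hold it out

## Robot

A 6-joint arm with a two-finger parallel gripper is mounted at the origin on the work surface. World frame = base frame: x ahead of the robot, y to its left, z up, the work surface at z = 0. Lengths are in m, angles in rad, forces in N, time in s.
With the tool pointing down it reaches from about 0.275 to 0.775 m from the base axis. Payload 14.6 kg.
Tool frame: the origin (TCP) lies at the centre of the arm's flange, where the gripper is bolted on; the fingertips stand 173 mm ahead of it and the grasp point (between the pads) lies 155 mm ahead of it (robot.tip_extent is the distance from the TCP to the fingertips, in m); z points along the fingers, y is the line along which they close (so a half turn about z gives the same grasp; the last joint's range is limited). The gripper opens to 85 mm and grips with 20 to 120 N. Pads are 22 mm wide; open, the fingers measure 114 mm over their backs; the gripper's body (76 mm by 85 mm) begins 54 mm behind the grasp point. The pads swing forward as they close: fully open they stand 13 mm farther back than shut.
Start: joints at [0.968, 0.263, -0.048, 1.259, 0, 1.415], TCP at [0.227, 0.473, 0.405] pointing down, gripper open.
Joint ranges: [-2.65, 2.65], [-0.89, 1.7], [-1.18, 1.37], [-2.13, 2.11], [-1.35, 1.29], [-3.14, 3.14]. Speed limits (rad/s): [1.89, 1.89, 2.57, 2.79, 3.14, 3.14].

## Interface

Orientations are given as a rotation vector (axis times angle).
In Python, from cell import robot, optics gives the robot as it stands.
- The arm moves only by the tool send_rows, never from a script. Its argument "plan" is a list of rows, each an object of numbers: "jaw": the opening, from -1 (shut) to 1 (fully open); "tx", "ty", "tz": the shift along the tool's x, y, z in units of 0.02 m (1.0 is 0.02 m); "wx", "wy", "wz": the turn, a rotation vector about the tool's x, y, z in units of 180 degrees (1.0 is 180 degrees). In form: [{"jaw": .., "tx": .., "ty": .., "tz": .., "wx": .., "wy": .., "wz": ..}, ...]. A call has 1 to 12 rows; each row shifts and turns the commanded pose from where the row before left it, along the tool's axes as they then stand; what a row does not reach is not made up. A row lasts 1/12 s, in which the tool goes at most 41.7 mm and 7.16 degrees, less where a joint would pass 70% of its speed; a pose out of reach is approached as far as the arm can. A call with a number of a shift or a turn outside -1 to 1 is refused whole. A call with a gripper value outside its range is refused whole. The fingers move at their own pace and stop on an object; "newtons" is the grip in N (left out, the last holds). Time passes only in rows, so rows that do not move let the fingers close. It gives the time, the measured TCP pose, the force, the opening and the grip force at its end, in the units of the state.
- robot.sense(): the state, without advancing time (a new reading comes with each control period).
- optics.read_camera(name): name is "side" or "top" or "wrist"; returns (picture, depth): 400x640x3 uint8, red, green, blue; 400x640 float32, m along the optical axis (not along the pixel's ray), 0 where there is no reading.
- optics.get_calibration(name): a dict with "fx", "fy", "cx", "cy" (pixels), "k1" (the pictures are not rectified: a ray, as slopes to the right and down, at radius r is drawn at 1 + k1 r^2 times it, then the intrinsics apply), "world_from_camera" (4x4, takes a point from camera to world coordinates); the wrist camera has in their place "mount" (4x4, takes a point from camera to tool coordinates, whose origin is the TCP and whose axes are the flange's). Camera axes: x right, y down, z forward; pixel columns grow to the right and rows downward; lengths in m; the calibration is good to about 2 mm. A picture is of the moment at which its call begins: read the wrist's pose just before it. get_calibration takes no time and is no camera call.
- robot.hand_in(): hands the job in; it is judged then, once.
The state is a dict: "time": time; "joint_positions": joint angles; "qvel": joint speeds; "tau": joint torques, N m; "eef_pos": TCP position; "tcp_rot": TCP orientation; "wrist_force": force on the tool from outside, world axes, zero at the start; "moment": the same for the moment, N m; "finger_gap": finger opening in m; "finger_force": force on a finger pad.
Only numpy, scipy, OpenCV 4.12 (cv2) and the standard library are available. Lean on these libraries where they do the work, as an engineer would, in place of code of your own. Each camera call takes 0.05 s, during which the arm holds its last target. There are 200 camera calls.

## Task

Swing the red-handled clamp lever on the cradle fully open, then lift the three sealed cases out in turn and shake or rock each one end to end until you find the one with the loose ball that rattles. Hold that case out, right way up and still, a good hand's width above the middle of the green hand-over mat, and finish while still holding it there; any other case you picked up goes back upright in a cradle bay, and everything else on the bench is left alone.

Things in the scene. Friction and masses are not known exactly. Their poses are not given: they have to be found in the camera images.
- cradle: fixed blue tray, three bays side by side along its y (bay centres x = 0, y = -104, 0, +104 mm); origin at the centre of its underside, on the bench. Floor 10 mm thick, 146 mm (x) by 320 (y); lips along the -x and +x edges rise 8 mm above the floor and leave a case 7 mm free at each end; only flat marks between the bays. Turned up to 0.2 rad either way.
- bail (a joint): clamp lever: a 12 mm steel rod along the cradle's y over the lids of all three cases, on two side arms hinged at the cradle's far (+x) side. In rad: 0 shut (rod 4 mm above the lids), 2.2 fully open (stop), folded over behind the cradle; starts at 0 to 0.25. Stays where it is left; 1 to 2.5 N at the handle moves it.
- bail_grip (a point): middle of the lever's red handle, a cylinder 16 mm thick, 62 mm long, lying along the cradle's y, that sticks out past the cradle's -y end; free space around it. 98 mm from the hinge line; about 72 mm above the bench when shut; goes up and over towards the cradle's +x when opened, and turns with the lever.
- bail_hinge (a point): point on the hinge line level with the handle (30 mm above the bench); the hinge line runs along the cradle's y, and the handle circles it in the cradle's x-z plane.
- case_a: one of three sealed cases that look exactly alike: orange box, grey lid, 120 mm long (x) x 56 wide (y) x 52 high; origin at the centre of its underside, z up. Grip it across its 56 mm width. Starts in a cradle bay, long side along the cradle's x. Shells weigh 0.15 to 0.5 kg, each different, so weight alone is no proof. Two cases are empty, one (any, new every time) holds a loose ball.
- case_b: the same as case_a; any of the three may hold the ball: steel, 190 g, 36 mm across, in a hollow 106 mm long, 42 wide, 38 high, centred in the case. It runs 70 mm end to end, knocks when shaken, and rolls to the low end when the case is tipped, so the load's centre and the moment on the tool shift with it.
- case_c: the same as case_a; any of the three may hold the ball. (In any rule, a name ending in _c0 is a case's inside floor, _c1 to _c5 its inside walls and lid: only the ball can touch these.)
- mat: fixed flat hand-over mat, 150 mm square, 3 mm thick, black edge, green face, white square in the middle; origin at its centre on the bench. Nothing stands on it.
- hammer: bystander: hammer lying on the bench beyond the cradle; origin near the middle of the tool, underside. Leave alone.
- bearing: bystander: steel bearing ring, 62 mm across, 18 mm high; origin at the centre of its underside. Leave alone.
- spray: bystander: upright spray can, 54 mm thick, 150 mm high; origin at the centre of its underside. Leave alone.
There are look-alikes about, which are no part of the job. What is shaped like the case_b but turquoise is not meant. What is shaped like the case_c but turquoise is not meant.

How it is judged:
By the outcome, as a careful person would: the job done as asked, in the order asked, and still so for the second after the job is handed in, while the arm keeps its last pose, push and grip.
It also fails if it takes over 72 s, if anything falls off the work surface, if the arm or the gripper's body presses on something with over 40 N, if the wrist force passes 120 N, or if a joint passes its speed limit or range.

## Working session

There is one attempt and no reset: what is moved stays moved. The work goes in short steps, Python scripts to look and compute and a tool call to move; the robot and the scene stay as the last step left them, time stands still between calls to the robot, and variables do not carry over. Pictures are saved under pics/ and viewed, at most 10 in all, crops included, and the job is handed in when it is done.

Besides the shell and the picture viewer there is one more tool, called after "Call:" by a JSON object that holds its "api" and its "payload", one argument or row to a line. send_rows: Moves the arm, as the interface text tells. Its arguments: {"type":"object","properties":{"plan":{"type":"array"},"newtons":{"type":"number"}},"required":["plan"]}

```bash
ls; mkdir -p pics
python3 - <<'E'
from cell import robot, optics
import cv2, numpy as np
s=robot.sense(); print(s)
for n in ("side","top"):
    im,d=optics.read_camera(n); np.savez(f"{n}0.npz",im=im,d=d)
    cv2.imwrite(f"pics/{n}0.png",im[:,:,::-1]); print(n,optics.get_calibration(n))
print(optics.get_calibration("wrist"))
E
```

```text
pics
{'time': 0.0, 'joint_positions': array([ 9.67709986e-01,  2.63564239e-01, -4.89377091e-02,  1.25940596e+00,
       -1.26458165e-05,  1.41549690e+00]), 'qvel': array([ 0.00278875, -0.00038703,  0.00056827, -0.00067512, -0.0003206 ,
       -0.00020916]), 'tau': array([ 4.01848520e-03, -6.37613440e+01,  3.84566367e+01,  1.35232255e-02,
        3.39621511e-05,  1.75852131e-05]), 'eef_pos': array([0.22726718, 0.47316548, 0.40420329]), 'tcp_rot': array([-6.97431345e-01, -3.06278956e+00,  1.62918001e-03]), 'wrist_force': array([0.0167853 , 0.56211386, 0.53557625]), 'moment': array([-0.02378072,  0.03783092, -0.03665542]), 'finger_force': 0.0, 'finger_gap': 0.08550990836850801}
side {'fx': 491.46002719225856, 'fy': 491.46002719225856, 'cx': 319.00267888046193, 'cy': 198.0209853508995, 'k1': -0.03851123039581482, 'world_from_camera': array([[-0.9759628 , -0.13113946,  0.17406622,  0.28018949],
       [-0.21736894,  0.52809727, -0.82089221,  1.47474356],
       [ 0.01572746, -0.83899685, -0.54390894,  1.01466671],
       [ 0.        ,  0.        ,  0.        ,  1.        ]])}
top {'fx': 4
[... 171 characters left out ...]
0432,  0.05740665,  0.48812775],
       [-0.99970888, -0.02160413,  0.01074342,  0.03680608],
       [-0.00948284, -0.0576283 , -0.99829307,  1.23461628],
       [ 0.        ,  0.        ,  0.        ,  1.        ]])}
{'fx': 328.61690913685294, 'fy': 328.61690913685294, 'cx': 320.38387149388717, 'cy': 206.0014543548232, 'k1': -0.04732006918813961, 'mount': array([[ 1.60719293e-03, -9.45677165e-01, -3.25103240e-01,
         8.38588215e-02],
       [ 9.99998706e-01,  1.54342612e-03,  4.54034263e-04,
        -1.02371759e-03],
       [ 7.24029964e-05, -3.25103549e-01,  9.45678422e-01,
         3.06532155e-02],
       [ 0.00000000e+00,  0.00000000e+00,  0.00000000e+00,
         1.00000000e+00]])}
```

View pics/top0.png

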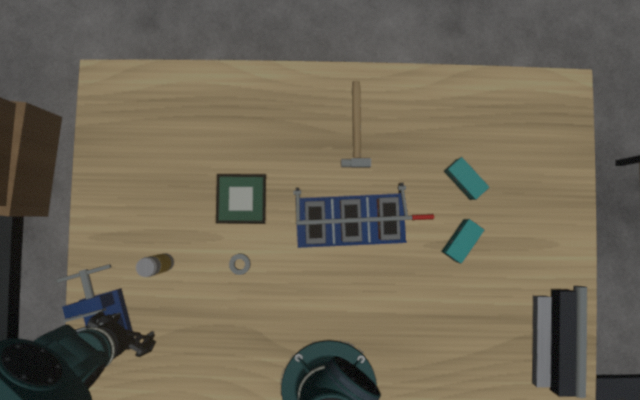

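View pics/side0.png

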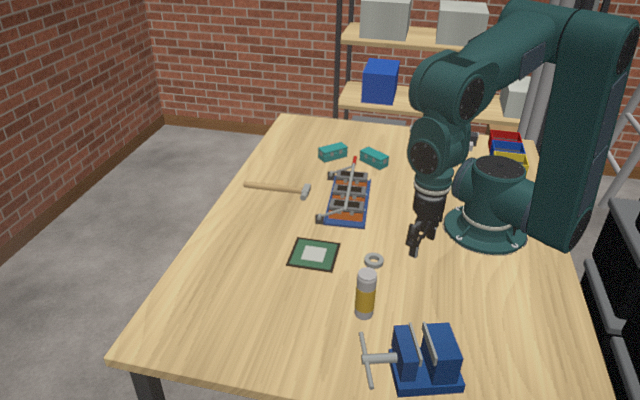

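The top view shows the cradle at about (350,220) with three grey-lidded cases at (316,221), (351,220) and (389,218). The red handle is at (423,217) and the mat at (241,199). The hammer is at (356,130), the bearing at (240,263) and the spray can at (155,264). The turquoise look-alikes are at (466,178) and (463,241). The three cases in the cradle have orange sides in the side view, so they are the ones meant.

```bash
cat > h.py <<'E'
import numpy as np, cv2
from cell import robot, optics
from scipy.spatial.transform import Rotation as R
def cloud(n,d,T=None):
    c=optics.get_calibration(n)
    v,u=np.mgrid[0:400,0:640]
    K=np.array([[c['fx'],0,c['cx']],[0,c['fy'],c['cy']],[0,0,1.]])
    p=cv2.undistortPoints(np.stack([u,v],-1).reshape(-1,1,2).astype(float),K,np.array([c['k1'],0,0,0.])).reshape(400,640,2)
    P=np.dstack([p*d[...,None],d])
    T=c['world_from_camera'] if T is None else T@c['mount']
    return P@T[:3,:3].T+T[:3,3]
def tool():
    s=robot.sense(); T=np.eye(4); T[:3,:3]=R.from_rotvec(s['tcp_rot']).as_matrix(); T[:3,3]=s['eef_pos']; return T
def load(n,f):
    z=np.load(f); return z['im'],z['d'],cv2.cvtColor(z['im'],cv2.COLOR_RGB2HSV)
E
python3 - <<'E'
from h import *
im,d,hsv=load('top','top0.npz'); P=cloud('top',d)
H,S,V=[hsv[...,i].astype(int) for i in range(3)]
v,u=np.mgrid[0:400,0:640]
def rep(name,m):
    m=m&(d>0); q=P[m]; 
    r=cv2.minAreaRect((q[:,:2]*1000).astype(np.float32))
    print(name,m.sum(),'mean',q.mean(0).round(4),'med z',np.median(q[:,2]).round(4),'rect',r, 'min',q.min(0).round(3),'max',q.max(0).round(3))
box=(u>285)&(u<440)&(v>175)&(v<255)
rep('blue',box&(H>100)&(H<130)&(S>120)&(P[...,2]<.03))
rep('blueall',box&(P[...,2]>.004)&(P[...,2]<.1)&(u<410)&(v>193))
rep('red',box&((H<8)|(H>172))&(S>120)&(u>408))
for nm,a,b in (('L',303,328),('M',340,362),('R',377,402)):
    rep(nm,(u>a)&(u<b)&(v>195)&(v<246)&(P[...,2]>.055)&(P[...,2]<.066))
g=(u>210)&(u<272)&(v>168)&(v<230)
rep('mat',g&(V<110)&((H>60)|(V<60)))
rep('matwhite',g&(S<60)&(V>120))
rep('table',(u>280)&(u<320)&(v>100)&(v<130))
rep('bearing',(u>225)&(u<255)&(v>248)&(v<278)&(P[...,2]>.006))
rep('spray',(u>130)&(u<180)&(v>245)&(v<285)&(P[...,2]>.02))
rep('hammer',(u>335)&(u<375)&(v>78)&(v<172)&(P[...,2]>.006))
rep('turq',(u>440)&(u<495)&(v>150)&(v<205)&(P[...,2]>.02))
rep('turq2',(u>440)&(u<495)&(v>210)&(v<270)&(P[...,2]>.02))
# wrist-opening heights along rod
for x in range(300,435,8):
    col=P[195:245,x]; k=(col[:,2]).argmax(); print(x,195+k,col[k].round(3))
ims=cv2.resize(im[170:260,285:445],None,fx=5,fy=5,interpolation=cv2.INTER_CUBIC); cv2.imwrite('pics/crop0.png',ims[:,:,::-1])
E
```

```text
blue 1125 mean [ 0.4825 -0.056   0.0111] med z 0.0107 rect ((488.72613525390625, -53.95915222167969), (138.021728515625, 311.7575378417969), 4.349643230438232) min [ 0.413 -0.213  0.002] max [0.569 0.1   0.025]
blueall 5675 mean [ 0.4887 -0.0508  0.0396] med z 0.0571 rect ((477.7466125488281, -45.63975524902344), (177.10447692871094, 364.89453125), 1.2177318334579468) min [ 0.387 -0.228  0.004] max [0.569 0.138 0.086]
red 94 mean [ 0.5029 -0.2476  0.0801] med z 0.0803 rect ((502.8557434082031, -248.5799560546875), (12.294156074523926, 59.23200988769531), 4.188893795013428) min [ 0.496 -0.278  0.074] max [ 0.511 -0.219  0.086]
L 701 mean [0.4819 0.0515 0.0623] med z 0.0623 rect ((481.7972106933594, 51.33036422729492), (119.45738220214844, 56.028465270996094), 3.035804271697998) min [0.422 0.021 0.056] max [0.541 0.08  0.066]
M 691 mean [ 0.4892 -0.0504  0.0622] med z 0.0623 rect ((489.5187072753906, -50.93514633178711), (118.83822631835938, 56.15339279174805), 1.7456895112991333) min [ 0.43  -0.08   0.056] max [ 0.549 -0.022  0.066]
R 729 mean [ 0.4979 -0.158   0.0622] med z 0.0624 re
[... 1663 characters left out ...]
  -0.3734  0.0502] med z 0.0522 rect ((437.2215576171875, -376.47021484375), (59.898536682128906, 121.50019836425781), 56.06339645385742) min [ 0.373 -0.434  0.02 ] max [ 0.499 -0.323  0.059]
300 222 [0.481 0.091 0.082]
308 221 [0.484 0.069 0.08 ]
316 220 [0.487 0.047 0.083]
324 222 [0.482 0.025 0.083]
332 220 [0.488 0.003 0.08 ]
340 219 [ 0.492 -0.019  0.079]
348 220 [ 0.489 -0.041  0.08 ]
356 221 [ 0.487 -0.064  0.078]
364 219 [ 0.493 -0.086  0.079]
372 218 [ 0.496 -0.108  0.081]
380 219 [ 0.494 -0.131  0.078]
388 217 [ 0.5   -0.152  0.081]
396 217 [ 0.5   -0.175  0.079]
404 218 [ 0.498 -0.197  0.079]
412 218 [ 0.499 -0.218  0.083]
420 215 [ 0.507 -0.241  0.082]
428 206 [0.488 0.037 1.235]
```

View pics/crop0.png

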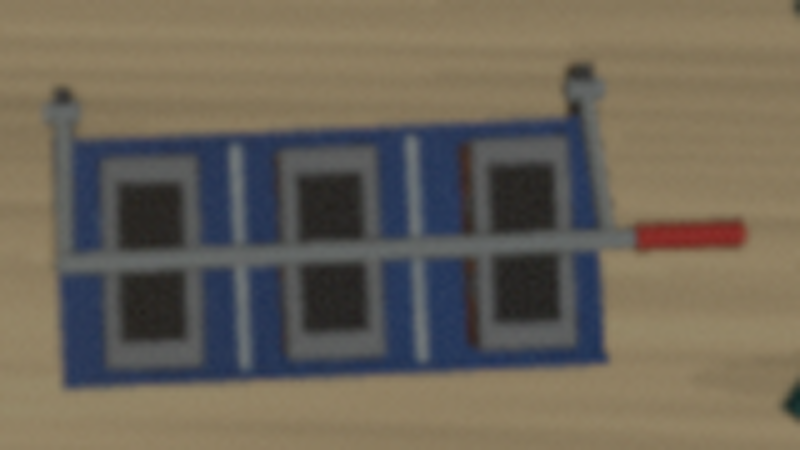

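The enlarged crop confirms three grey-lidded cases in the bays at (316,221), (351,220) and (389,218), with the lever rod across them and the red handle at (423,217). The turquoise boxes lie outside the cradle. The cradle yaw comes out at about 0.075 rad. I'll move the gripper over to the handle.

Call:
{"api": "send_rows", "payload": {
  "plan": [
    {"jaw": 1,"tx": -0.97,"ty": -0.93,"tz": 0.15},
    {"jaw": 1,"tx": -0.97,"ty": -0.93,"tz": 0.15},
    {"jaw": 1,"tx": -0.97,"ty": -0.93,"tz": 0.15},
    {"jaw": 1,"tx": -0.97,"ty": -0.93,"tz": 0.15},
    {"jaw": 1,"tx": -0.97,"ty": -0.93,"tz": 0.15},
    {"jaw": 1,"tx": -0.97,"ty": -0.93,"tz": 0.15},
    {"jaw": 1,"tx": -0.97,"ty": -0.93,"tz": 0.15},
    {"jaw": 1,"tx": -0.97,"ty": -0.93,"tz": 0.15},
    {"jaw": 1,"tx": -0.97,"ty": -0.93,"tz": 0.15},
    {"jaw": 1,"tx": -0.97,"ty": -0.93,"tz": 0.15},
    {"jaw": 1,"tx": -0.97,"ty": -0.93,"tz": 0.15},
    {"jaw": 1,"tx": -0.97,"ty": -0.93,"tz": 0.15}
  ],
  "newtons": 30
}}

```text
validation failed for argument at $.pl...
```

Call:
{"api": "send_rows", "payload": {
  "plan": [
    {"jaw": 1,"tx": -0.97,"ty": -0.93,"tz": 0.15},
    {"jaw": 1,"tx": -0.97,"ty": -0.93,"tz": 0.15},
    {"jaw": 1,"tx": -0.97,"ty": -0.93,"tz": 0.15},
    {"jaw": 1,"tx": -0.97,"ty": -0.93,"tz": 0.15},
    {"jaw": 1,"tx": -0.97,"ty": -0.93,"tz": 0.15},
    {"jaw": 1,"tx": -0.97,"ty": -0.93,"tz": 0.15},
    {"jaw": 1,"tx": -0.97,"ty": -0.93,"tz": 0.15},
    {"jaw": 1,"tx": -0.97,"ty": -0.93,"tz": 0.15},
    {"jaw": 1,"tx": -0.97,"ty": -0.93,"tz": 0.15},
    {"jaw": 1,"tx": -0.97,"ty": -0.93,"tz": 0.15},
    {"jaw": 1,"tx": -0.97,"ty": -0.93,"tz": 0.15},
    {"jaw": 1,"tx": -0.97,"ty": -0.93,"tz": 0.15}
  ]
}}

```text
validation failed for argument at $.pl...
```

Call:
{"api": "send_rows", "payload": {
  "plan": [
    {"jaw": 1,"tx": -0.97,"ty": -0.93,"tz": 0.15},
    {"jaw": 1,"tx": -0.97,"ty": -0.93,"tz": 0.15},
    {"jaw": 1,"tx": -0.97,"ty": -0.93,"tz": 0.15},
    {"jaw": 1,"tx": -0.97,"ty": -0.93,"tz": 0.15},
    {"jaw": 1,"tx": -0.97,"ty": -0.93,"tz": 0.15},
    {"jaw": 1,"wz": 0.035},
    {"jaw": 1,"wz": 0.035},
    {"jaw": 1,"wz": 0.035},
    {"jaw": 1,"wz": 0.035}
  ]
}}

```text
validation failed for argument at $.pl...
```

Call:
{"api": "send_rows", "payload": {
  "plan": [
    {"jaw": 1,"wz": 0.035},
    {"jaw": 1,"wz": 0.035},
    {"jaw": 1,"wz": 0.035},
    {"jaw": 1,"wz": 0.035},
    {"jaw": 1,"wz": 0.035},
    {"jaw": 1,"wz": 0.018},
    {"jaw": 1}
  ]
}}

```text
validation failed for argument at $.pl...
```

```bash
cat >> h.py <<'E'
C=np.array([0.4895,-0.0525]); YAW=0.0754
cx=np.array([np.cos(YAW),np.sin(YAW),0]); cy=np.array([-np.sin(YAW),np.cos(YAW),0])
def show(target=None):
    s=robot.sense(); T=tool(); g=T[:3,3]+.155*T[:3,2]
    print('t',round(s['time'],2),'grasp',g.round(4),'x',T[:3,0].round(3),'y',T[:3,1].round(3),'z',T[:3,2].round(3),'gap',round(s['finger_gap'],4),'ff',round(s['finger_force'],1),'F',s['wrist_force'].round(2),'M',s['moment'].round(3))
    if target is not None: print('units to target',(T[:3,:3].T@(np.array(target)-g)/.02).round(2))
E
python3 - <<'E'
from h import *
show([.503,-.254,.073]); T=tool()
im,d=optics.read_camera('wrist'); cv2.imwrite('pics/w1.png',im[:,:,::-1])
P=cloud('wrist',d,T); hsv=cv2.cvtColor(im,cv2.COLOR_RGB2HSV).astype(int)
m=((hsv[...,0]<6)|(hsv[...,0]>174))&(hsv[...,1]>140)&(d>0)&(P[...,2]>.05)&(P[...,2]<.1)
q=P[m]; print(m.sum(),q.mean(0),q.min(0),q.max(0)); v,u=np.nonzero(m); print(u.mean(),v.mean())
a=q-q.mean(0); print(np.linalg.svd(a,full_matrices=False)[2][0])
E
```

```text
t 0.1 grasp [0.2272 0.4731 0.2493] x [-0.901  0.433  0.   ] y [ 0.433  0.901 -0.001] z [-0.001 -0.001 -1.   ] gap 0.0855 ff 0.0 F [ 0.1  -0.23 -0.22] M [ 0.007  0.031 -0.036]
units to target [-28.17 -26.79   8.83]<stdin>:6: RuntimeWarning: Mean of empty slice.
  ret = um.true_divide(
Traceback (most recent call last):
ValueError: zero-size array to reduction operation minimum which has no identity
```

All the calls were refused, possibly because each row needs every key. I'll try one call with all of them.

Call:
{"api": "send_rows", "payload": {
  "plan": [
    {"jaw": 1,"tx": -0.97,"ty": -0.93,"tz": 0.15,"wx": 0,"wy": 0,"wz": 0},
    {"jaw": 1,"tx": -0.97,"ty": -0.93,"tz": 0.15,"wx": 0,"wy": 0,"wz": 0},
    {"jaw": 1,"tx": -0.97,"ty": -0.93,"tz": 0.15,"wx": 0,"wy": 0,"wz": 0},
    {"jaw": 1,"tx": -0.97,"ty": -0.93,"tz": 0.15,"wx": 0,"wy": 0,"wz": 0},
    {"jaw": 1,"tx": -0.97,"ty": -0.93,"tz": 0.15,"wx": 0,"wy": 0,"wz": 0},
    {"jaw": 1,"tx": -0.97,"ty": -0.93,"tz": 0.15,"wx": 0,"wy": 0,"wz": 0},
    {"jaw": 1,"tx": -0.97,"ty": -0.93,"tz": 0.15,"wx": 0,"wy": 0,"wz": 0},
    {"jaw": 1,"tx": -0.97,"ty": -0.93,"tz": 0.15,"wx": 0,"wy": 0,"wz": 0},
    {"jaw": 1,"tx": -0.97,"ty": -0.93,"tz": 0.15,"wx": 0,"wy": 0,"wz": 0},
    {"jaw": 1,"tx": -0.97,"ty": -0.93,"tz": 0.15,"wx": 0,"wy": 0,"wz": 0},
    {"jaw": 1,"tx": -0.97,"ty": -0.93,"tz": 0.15,"wx": 0,"wy": 0,"wz": 0},
    {"jaw": 1,"tx": -0.97,"ty": -0.93,"tz": 0.15,"wx": 0,"wy": 0,"wz": 0}
  ],
  "newtons": 30
}}

```text
time: 1.15
eef_pos: [0.3406, 0.17, 0.3685]
tcp_rot: [0.697, 3.063, 0.0]
wrist_force: [1.9, 0.4, 0.1]
finger_gap: 0.0856
finger_force: 0.0
```

Call:
{"api": "send_rows", "payload": {
  "plan": [
    {"jaw": 1,"tx": -0.97,"ty": -0.93,"tz": 0.15,"wx": 0,"wy": 0,"wz": 0},
    {"jaw": 1,"tx": -0.97,"ty": -0.93,"tz": 0.15,"wx": 0,"wy": 0,"wz": 0},
    {"jaw": 1,"tx": -0.97,"ty": -0.93,"tz": 0.15,"wx": 0,"wy": 0,"wz": 0},
    {"jaw": 1,"tx": -0.97,"ty": -0.93,"tz": 0.15,"wx": 0,"wy": 0,"wz": 0},
    {"jaw": 1,"tx": -0.97,"ty": -0.93,"tz": 0.15,"wx": 0,"wy": 0,"wz": 0},
    {"jaw": 1,"tx": -0.97,"ty": -0.93,"tz": 0.15,"wx": 0,"wy": 0,"wz": 0},
    {"jaw": 1,"tx": -0.97,"ty": -0.93,"tz": 0.15,"wx": 0,"wy": 0,"wz": 0},
    {"jaw": 1,"tx": -0.97,"ty": -0.93,"tz": 0.15,"wx": 0,"wy": 0,"wz": 0},
    {"jaw": 1,"tx": -0.97,"ty": -0.93,"tz": 0.15,"wx": 0,"wy": 0,"wz": 0},
    {"jaw": 1,"tx": -0.97,"ty": -0.93,"tz": 0.15,"wx": 0,"wy": 0,"wz": 0},
    {"jaw": 1,"tx": -0.97,"ty": -0.93,"tz": 0.15,"wx": 0,"wy": 0,"wz": 0},
    {"jaw": 1,"tx": -0.97,"ty": -0.93,"tz": 0.15,"wx": 0,"wy": 0,"wz": 0}
  ]
}}

```text
time: 2.15
eef_pos: [0.4539, -0.1321, 0.3324]
tcp_rot: [-0.698, -3.063, -0.0]
wrist_force: [0.0, -0.3, 0.9]
finger_gap: 0.0851
finger_force: 0.0
```

Call:
{"api": "send_rows", "payload": {
  "plan": [
    {"jaw": 1,"tx": -0.97,"ty": -0.93,"tz": 0.15,"wx": 0,"wy": 0,"wz": 0},
    {"jaw": 1,"tx": -0.97,"ty": -0.93,"tz": 0.15,"wx": 0,"wy": 0,"wz": 0},
    {"jaw": 1,"tx": -0.97,"ty": -0.93,"tz": 0.15,"wx": 0,"wy": 0,"wz": 0},
    {"jaw": 1,"tx": -0.97,"ty": -0.93,"tz": 0.15,"wx": 0,"wy": 0,"wz": 0},
    {"jaw": 1,"tx": -0.97,"ty": -0.93,"tz": 0.15,"wx": 0,"wy": 0,"wz": 0},
    {"jaw": 1,"tx": 0,"ty": 0,"tz": 0,"wx": 0,"wy": 0,"wz": 0.037},
    {"jaw": 1,"tx": 0,"ty": 0,"tz": 0,"wx": 0,"wy": 0,"wz": 0.037},
    {"jaw": 1,"tx": 0,"ty": 0,"tz": 0,"wx": 0,"wy": 0,"wz": 0.037},
    {"jaw": 1,"tx": 0,"ty": 0,"tz": 0,"wx": 0,"wy": 0,"wz": 0.037},
    {"jaw": 1,"tx": 0,"ty": 0,"tz": 0,"wx": 0,"wy": 0,"wz": 0.037},
    {"jaw": 1,"tx": 0,"ty": 0,"tz": 0,"wx": 0,"wy": 0,"wz": 0.037},
    {"jaw": 1,"tx": 0,"ty": 0,"tz": 0,"wx": 0,"wy": 0,"wz": 0.037}
  ]
}}

```text
time: 3.15
eef_pos: [0.5008, -0.2566, 0.3175]
tcp_rot: [-1.86, -2.531, -0.0]
wrist_force: [0.3, -0.3, 0.7]
finger_gap: 0.0852
finger_force: 0.0
```

Call:
{"api": "send_rows", "payload": {
  "plan": [
    {"jaw": 1,"tx": 0,"ty": 0,"tz": 0,"wx": 0,"wy": 0,"wz": 0.037},
    {"jaw": 1,"tx": 0,"ty": 0,"tz": 0,"wx": 0,"wy": 0,"wz": 0.037},
    {"jaw": 1,"tx": 0,"ty": 0,"tz": 0,"wx": 0,"wy": 0,"wz": 0}
  ]
}}

```text
time: 3.4
eef_pos: [0.5009, -0.2565, 0.3175]
tcp_rot: [-2.141, -2.299, 0.0]
wrist_force: [0.7, 0.5, 0.0]
finger_gap: 0.0852
finger_force: 0.0
```

Run:
```python
from h import *
show([.503,-.254,.073]); T=tool()
im,d=optics.read_camera('wrist'); cv2.imwrite('pics/w1.png',im[:,:,::-1])
P=cloud('wrist',d,T); hsv=cv2.cvtColor(im,cv2.COLOR_RGB2HSV).astype(int)
m=((hsv[...,0]<6)|(hsv[...,0]>174))&(hsv[...,1]>140)&(d>0)&(P[...,2]>.05)&(P[...,2]<.1)
q=P[m]; print(m.sum(),q.mean(0),q.min(0),q.max(0)); v,u=np.nonzero(m); print(u.mean(),v.mean())
a=q-q.mean(0); print(np.linalg.svd(a,full_matrices=False)[2][0])
```

```text
t 3.4 grasp [ 0.5008 -0.2565  0.1625] x [-0.071  0.997  0.   ] y [ 0.997  0.071 -0.   ] z [-0.  0. -1.] gap 0.0852 ff 0.0 F [0.72 0.51 0.02] M [-0.058 -0.007  0.022]
units to target [0.12 0.12 4.47]
1901 [ 0.50405962 -0.24876832  0.07949944] [ 0.49491824 -0.28129885  0.0723771 ] [ 0.5136517  -0.21977432  0.08279522]
326.76065228826934 211.27774855339294
[ 0.06878993 -0.9976304  -0.00123367]
```

View pics/w1.png

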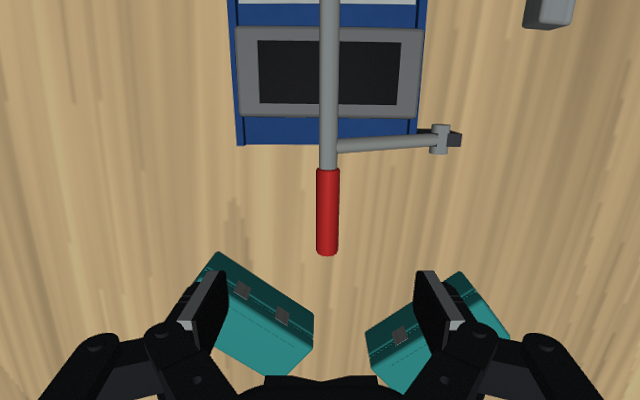

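The wrist view shows the red handle at (327,211), running up the image, with the hinge to the right at (440,139). I'll descend and close on it.

Call:
{"api": "send_rows", "payload": {
  "plan": [
    {"jaw": 1,"tx": 0.12,"ty": 0.16,"tz": 0.9,"wx": 0,"wy": 0,"wz": 0},
    {"jaw": 1,"tx": 0,"ty": 0,"tz": 0.9,"wx": 0,"wy": 0,"wz": 0},
    {"jaw": 1,"tx": 0,"ty": 0,"tz": 0.9,"wx": 0,"wy": 0,"wz": 0},
    {"jaw": 1,"tx": 0,"ty": 0,"tz": 0.9,"wx": 0,"wy": 0,"wz": 0},
    {"jaw": 1,"tx": 0,"ty": 0,"tz": 0.85,"wx": 0,"wy": 0,"wz": 0},
    {"jaw": -1,"tx": 0,"ty": 0,"tz": 0,"wx": 0,"wy": 0,"wz": 0},
    {"jaw": -1,"tx": 0,"ty": 0,"tz": 0,"wx": 0,"wy": 0,"wz": 0},
    {"jaw": -1,"tx": 0,"ty": 0,"tz": 0,"wx": 0,"wy": 0,"wz": 0},
    {"jaw": -1,"tx": 0,"ty": 0,"tz": 0,"wx": 0,"wy": 0,"wz": 0},
    {"jaw": -1,"tx": 0,"ty": 0,"tz": 0,"wx": 0,"wy": 0,"wz": 0},
    {"jaw": -1,"tx": 0,"ty": 0,"tz": 0,"wx": 0,"wy": 0,"wz": 0},
    {"jaw": -1,"tx": 0,"ty": 0,"tz": 0,"wx": 0,"wy": 0,"wz": 0}
  ],
  "newtons": 20
}}

```text
time: 4.45
eef_pos: [0.5044, -0.2541, 0.2292]
tcp_rot: [2.133, 2.304, 0.002]
wrist_force: [4.9, -0.8, -3.8]
finger_gap: 0.0152
finger_force: 22.1
```

Run:
```python
from h import *
show()
z=.0735-.03; a0=np.pi-np.arcsin(z/.098)
print('theta0',np.pi-np.arctan2(42,88.5)-a0, 'hinge', np.array([.504,-.2488,.0735])-.098*np.cos(a0)*cx)
th=np.linspace(a0,np.pi-np.arctan2(42,88.5)-2.23,16)
p=np.c_[.098*np.cos(th),-.098*np.sin(th)]; print((np.diff(p,axis=0)/.02).round(2).tolist())
```

```text
t 4.45 grasp [ 0.5047 -0.2541  0.0742] x [-0.077  0.997 -0.001] y [0.997 0.077 0.002] z [ 0.002 -0.    -1.   ] gap 0.0152 ff 22.1 F [ 4.95 -0.83 -3.82] M [ 0.005 -0.954 -0.052]
theta0 0.016818705707424275 hinge [ 0.59156706 -0.2421849   0.0735    ]
[[0.37, -0.62], [0.45, -0.56], [0.53, -0.49], [0.6, -0.4], [0.65, -0.31], [0.69, -0.21], [0.71, -0.11], [0.72, -0.0], [0.71, 0.1], [0.69, 0.21], [0.65, 0.31], [0.6, 0.4], [0.54, 0.48], [0.46, 0.56], [0.37, 0.62]]
```

The handle is gripped. Now I'll swing it over along the arc.

Call:
{"api": "send_rows", "payload": {
  "plan": [
    {"jaw": -1,"tx": 0,"ty": 0.37,"tz": -0.62,"wx": 0,"wy": 0,"wz": 0},
    {"jaw": -1,"tx": 0,"ty": 0.45,"tz": -0.56,"wx": 0,"wy": 0,"wz": 0},
    {"jaw": -1,"tx": 0,"ty": 0.53,"tz": -0.49,"wx": 0,"wy": 0,"wz": 0},
    {"jaw": -1,"tx": 0,"ty": 0.6,"tz": -0.4,"wx": 0,"wy": 0,"wz": 0},
    {"jaw": -1,"tx": 0,"ty": 0.65,"tz": -0.31,"wx": 0,"wy": 0,"wz": 0},
    {"jaw": -1,"tx": 0,"ty": 0.69,"tz": -0.21,"wx": 0,"wy": 0,"wz": 0}
  ]
}}

```text
time: 4.95
eef_pos: [0.5693, -0.2492, 0.282]
tcp_rot: [2.135, 2.304, -0.003]
wrist_force: [-5.5, -2.9, 3.9]
finger_gap: 0.0149
finger_force: 22.6
```

Call:
{"api": "send_rows", "payload": {
  "plan": [
    {"jaw": -1,"tx": 0,"ty": 0.71,"tz": -0.11,"wx": 0,"wy": 0,"wz": 0},
    {"jaw": -1,"tx": 0,"ty": 0.72,"tz": 0,"wx": 0,"wy": 0,"wz": 0},
    {"jaw": -1,"tx": 0,"ty": 0.71,"tz": 0.1,"wx": 0,"wy": 0,"wz": 0},
    {"jaw": -1,"tx": 0,"ty": 0.69,"tz": 0.21,"wx": 0,"wy": 0,"wz": 0},
    {"jaw": -1,"tx": 0,"ty": 0.65,"tz": 0.31,"wx": 0,"wy": 0,"wz": 0},
    {"jaw": -1,"tx": 0,"ty": 0.6,"tz": 0.4,"wx": 0,"wy": 0,"wz": 0}
  ]
}}

```text
time: 5.45
eef_pos: [0.6515, -0.2428, 0.2628]
tcp_rot: [2.134, 2.304, -0.001]
wrist_force: [-1.9, -3.8, 3.0]
finger_gap: 0.0153
finger_force: 23.4
```

Run:
```python
from h import *
show()
```

```text
t 5.45 grasp [ 0.6516 -0.243   0.1078] x [-0.077  0.997 -0.001] y [0.997 0.077 0.   ] z [ 0.    -0.001 -1.   ] gap 0.0153 ff 23.4 F [-1.88 -3.85  2.96] M [-0.694  0.638 -0.092]
```

Call:
{"api": "send_rows", "payload": {
  "plan": [
    {"jaw": -1,"tx": 0,"ty": 0.54,"tz": 0.48,"wx": 0,"wy": 0,"wz": 0},
    {"jaw": -1,"tx": 0,"ty": 0.46,"tz": 0.56,"wx": 0,"wy": 0,"wz": 0},
    {"jaw": -1,"tx": 0,"ty": 0.37,"tz": 0.62,"wx": 0,"wy": 0,"wz": 0},
    {"jaw": -1,"tx": 0,"ty": 0.08,"tz": 0.15,"wx": 0,"wy": 0,"wz": 0},
    {"jaw": -1,"tx": 0,"ty": 0,"tz": 0,"wx": 0,"wy": 0,"wz": 0}
  ]
}}

```text
time: 5.87
eef_pos: [0.6788, -0.2405, 0.2254]
tcp_rot: [-2.133, -2.303, 0.005]
wrist_force: [-14.1, -5.1, 9.6]
finger_gap: 0.0149
finger_force: 27.1
```

Run:
```python
from h import *
show(); g=tool(); g=g[:3,3]+.155*g[:3,2]
h=np.array([.5916,-.2422,.03]); r=g-h; a=np.arctan2(r[2],r@cx); print('theta',np.pi-np.arctan2(42,88.5)-a, np.hypot(r[2],r@cx))
```

```text
t 5.87 grasp [ 0.6782 -0.2406  0.0704] x [-0.076  0.997 -0.   ] y [ 0.997  0.076 -0.004] z [-0.004 -0.001 -1.   ] gap 0.0149 ff 27.1 F [-14.08  -5.14   9.55] M [-0.863  2.734 -0.075]
theta 2.2612106041963096 0.09543256007693647
```

The lever is at its stop, with about 2.2 rad of travel and a reaction force. I'll release it, rise, and move over the right-hand case.

Call:
{"api": "send_rows", "payload": {
  "plan": [
    {"jaw": 1,"tx": 0,"ty": 0,"tz": 0,"wx": 0,"wy": 0,"wz": 0},
    {"jaw": 1,"tx": 0,"ty": 0,"tz": 0,"wx": 0,"wy": 0,"wz": 0},
    {"jaw": 1,"tx": 0,"ty": 0,"tz": 0,"wx": 0,"wy": 0,"wz": 0},
    {"jaw": 1,"tx": 0,"ty": 0,"tz": 0,"wx": 0,"wy": 0,"wz": 0},
    {"jaw": 1,"tx": 0,"ty": 0,"tz": -0.5,"wx": 0,"wy": 0,"wz": 0},
    {"jaw": 1,"tx": 0,"ty": 0,"tz": -1,"wx": 0,"wy": 0,"wz": 0},
    {"jaw": 1,"tx": 0,"ty": 0,"tz": -1,"wx": 0,"wy": 0,"wz": 0},
    {"jaw": 1,"tx": 0,"ty": 0,"tz": -1,"wx": 0,"wy": 0,"wz": 0},
    {"jaw": 1,"tx": 0,"ty": 0,"tz": -1,"wx": 0,"wy": 0,"wz": 0},
    {"jaw": 1,"tx": 0,"ty": 0,"tz": -1,"wx": 0,"wy": 0,"wz": 0}
  ]
}}

```text
time: 6.7
eef_pos: [0.6797, -0.2402, 0.3379]
tcp_rot: [2.134, 2.305, 0.001]
wrist_force: [-0.2, 0.4, -0.5]
finger_gap: 0.0855
finger_force: 0.0
```

Call:
{"api": "send_rows", "payload": {
  "plan": [
    {"jaw": 1,"tx": 0.54,"ty": -0.97,"tz": 0,"wx": 0,"wy": 0,"wz": 0},
    {"jaw": 1,"tx": 0.54,"ty": -0.97,"tz": 0,"wx": 0,"wy": 0,"wz": 0},
    {"jaw": 1,"tx": 0.54,"ty": -0.97,"tz": 0,"wx": 0,"wy": 0,"wz": 0},
    {"jaw": 1,"tx": 0.54,"ty": -0.97,"tz": 0,"wx": 0,"wy": 0,"wz": 0},
    {"jaw": 1,"tx": 0.54,"ty": -0.97,"tz": 0,"wx": 0,"wy": 0,"wz": 0},
    {"jaw": 1,"tx": 0.54,"ty": -0.97,"tz": 0,"wx": 0,"wy": 0,"wz": 0},
    {"jaw": 1,"tx": 0.54,"ty": -0.97,"tz": 0,"wx": 0,"wy": 0,"wz": 0},
    {"jaw": 1,"tx": 0.54,"ty": -0.97,"tz": 0,"wx": 0,"wy": 0,"wz": 0},
    {"jaw": 1,"tx": 0.54,"ty": -0.97,"tz": 0,"wx": 0,"wy": 0,"wz": 0}
  ]
}}

```text
time: 7.45
eef_pos: [0.4973, -0.1563, 0.3368]
tcp_rot: [2.134, 2.305, 0.001]
wrist_force: [-0.4, 0.4, 0.2]
finger_gap: 0.0853
finger_force: 0.0
```

Call:
{"api": "send_rows", "payload": {
  "plan": [
    {"jaw": 1,"tx": 0,"ty": 0,"tz": 0,"wx": 0,"wy": 0,"wz": -0.0385},
    {"jaw": 1,"tx": 0,"ty": 0,"tz": 0,"wx": 0,"wy": 0,"wz": -0.0385},
    {"jaw": 1,"tx": 0,"ty": 0,"tz": 0,"wx": 0,"wy": 0,"wz": -0.0385},
    {"jaw": 1,"tx": 0,"ty": 0,"tz": 0,"wx": 0,"wy": 0,"wz": -0.0385},
    {"jaw": 1,"tx": 0,"ty": 0,"tz": 0,"wx": 0,"wy": 0,"wz": -0.0385},
    {"jaw": 1,"tx": 0,"ty": 0,"tz": 0,"wx": 0,"wy": 0,"wz": -0.0385},
    {"jaw": 1,"tx": 0,"ty": 0,"tz": 0,"wx": 0,"wy": 0,"wz": -0.0385},
    {"jaw": 1,"tx": 0,"ty": 0,"tz": 0,"wx": 0,"wy": 0,"wz": -0.0385},
    {"jaw": 1,"tx": 0,"ty": 0,"tz": 0,"wx": 0,"wy": 0,"wz": -0.0385},
    {"jaw": 1,"tx": 0,"ty": 0,"tz": 0,"wx": 0,"wy": 0,"wz": -0.0385},
    {"jaw": 1,"tx": 0,"ty": 0,"tz": 0,"wx": 0,"wy": 0,"wz": -0.0385},
    {"jaw": 1,"tx": 0,"ty": 0,"tz": 0,"wx": 0,"wy": 0,"wz": -0.0385}
  ]
}}

```text
time: 8.45
eef_pos: [0.4983, -0.1568, 0.3368]
tcp_rot: [0.057, 3.14, -0.0]
wrist_force: [-0.7, -1.1, -0.4]
finger_gap: 0.0855
finger_force: 0.0
```

Call:
{"api": "send_rows", "payload": {
  "plan": [
    {"jaw": 1,"tx": 0,"ty": 0,"tz": 0,"wx": 0,"wy": 0,"wz": -0.0385},
    {"jaw": 1,"tx": 0,"ty": 0,"tz": 0,"wx": 0,"wy": 0,"wz": 0}
  ]
}}

```text
time: 8.62
eef_pos: [0.4983, -0.1568, 0.3368]
tcp_rot: [-0.133, 3.138, -0.0]
wrist_force: [-0.5, -0.3, -0.6]
finger_gap: 0.0856
finger_force: 0.0
```

Run:
```python
from h import *
show([.4976,-.158,.040])
im,d=optics.read_camera('side'); 
cv2.imwrite('pics/side1.png',cv2.resize(im[130:250,270:430],None,fx=5,fy=5)[:,:,::-1])
P=cloud('side',d); m=(P[...,2]>.06)&(P[...,2]<.095)&(P[...,0]>.6)&(P[...,0]<.72)&(P[...,1]>-.3)&(P[...,1]<.12)
q=P[m];print(m.sum(),q.mean(0),q.min(0),q.max(0))
```

```text
t 8.62 grasp [ 0.4984 -0.1569  0.1818] x [-0.996 -0.084 -0.001] y [-0.084  0.996 -0.   ] z [ 0.001 -0.    -1.   ] gap 0.0856 ff 0.0 F [-0.48 -0.3  -0.57] M [ 0.021  0.053 -0.014]
units to target [ 0.05 -0.05  7.09]
232 [ 0.65823151 -0.05497887  0.07837979] [ 0.60922307 -0.26939145  0.06030696] [0.6842526  0.1189042  0.08844204]
```

View pics/side1.png

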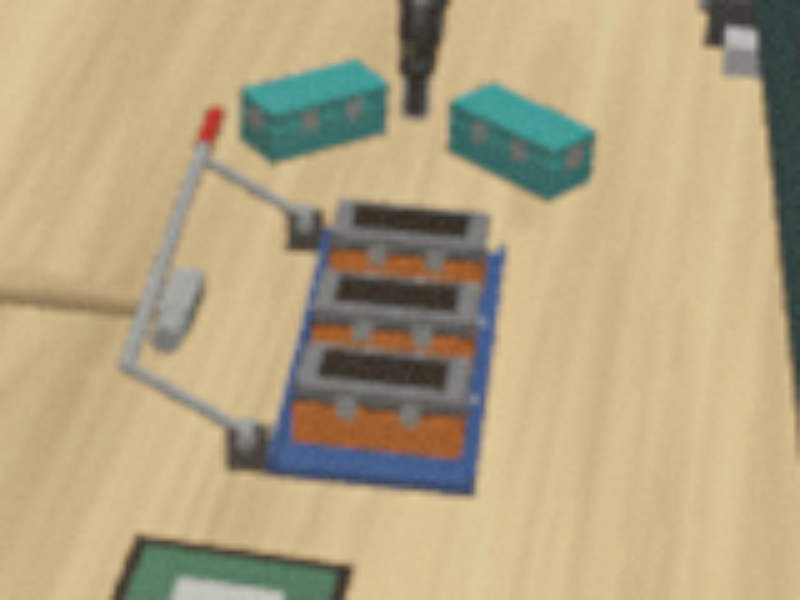

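The side crop shows the lever folded over behind the cradle, with the red handle at crop pixel (211,125) and the rod clear of the cases. I'll descend on the right-hand case (R) and grip it.

Call:
{"api": "send_rows", "payload": {
  "plan": [
    {"jaw": 1,"tx": 0,"ty": 0,"tz": 0.95,"wx": 0,"wy": 0,"wz": 0},
    {"jaw": 1,"tx": 0,"ty": 0,"tz": 0.95,"wx": 0,"wy": 0,"wz": 0},
    {"jaw": 1,"tx": 0,"ty": 0,"tz": 0.95,"wx": 0,"wy": 0,"wz": 0},
    {"jaw": 1,"tx": 0,"ty": 0,"tz": 0.95,"wx": 0,"wy": 0,"wz": 0},
    {"jaw": 1,"tx": 0,"ty": 0,"tz": 0.9,"wx": 0,"wy": 0,"wz": 0},
    {"jaw": 1,"tx": 0,"ty": 0,"tz": 0.9,"wx": 0,"wy": 0,"wz": 0},
    {"jaw": 1,"tx": 0,"ty": 0,"tz": 0.9,"wx": 0,"wy": 0,"wz": 0},
    {"jaw": 1,"tx": 0,"ty": 0,"tz": 0.5,"wx": 0,"wy": 0,"wz": 0},
    {"jaw": -1,"tx": 0,"ty": 0,"tz": 0,"wx": 0,"wy": 0,"wz": 0},
    {"jaw": -1,"tx": 0,"ty": 0,"tz": 0,"wx": 0,"wy": 0,"wz": 0},
    {"jaw": -1,"tx": 0,"ty": 0,"tz": 0,"wx": 0,"wy": 0,"wz": 0},
    {"jaw": -1,"tx": 0,"ty": 0,"tz": 0,"wx": 0,"wy": 0,"wz": 0}
  ],
  "newtons": 70
}}

```text
time: 9.67
eef_pos: [0.4986, -0.1571, 0.1972]
tcp_rot: [-0.121, 3.138, -0.002]
wrist_force: [-0.9, -0.5, 4.8]
finger_gap: 0.0554
finger_force: 75.5
```

Call:
{"api": "send_rows", "payload": {
  "plan": [
    {"jaw": -1,"tx": 0,"ty": 0,"tz": 0,"wx": 0,"wy": 0,"wz": 0},
    {"jaw": -1,"tx": 0,"ty": 0,"tz": 0,"wx": 0,"wy": 0,"wz": 0}
  ]
}}

```text
time: 9.83
eef_pos: [0.4986, -0.1571, 0.1973]
tcp_rot: [-0.121, 3.138, -0.002]
wrist_force: [-1.3, -1.7, 7.9]
finger_gap: 0.0553
finger_force: 75.9
```

Run:
```python
from h import *
show([.4976,-.158,.040])
```

```text
t 9.83 grasp [ 0.4989 -0.1573  0.0423] x [-0.997 -0.077 -0.002] y [-0.077  0.997 -0.001] z [ 0.002 -0.001 -1.   ] gap 0.0553 ff 75.9 F [-1.3  -1.68  7.93] M [-0.076  0.388 -0.236]
units to target [ 0.07 -0.03  0.11]
```

Call:
{"api": "send_rows", "payload": {
  "plan": [
    {"jaw": -1,"tx": 0,"ty": 0,"tz": -0.3,"wx": 0,"wy": 0,"wz": 0},
    {"jaw": -1,"tx": 0,"ty": 0,"tz": -0.8,"wx": 0,"wy": 0,"wz": 0},
    {"jaw": -1,"tx": 0,"ty": 0,"tz": -0.9,"wx": 0,"wy": 0,"wz": 0},
    {"jaw": -1,"tx": 0,"ty": 0,"tz": -1,"wx": 0,"wy": 0,"wz": 0},
    {"jaw": -1,"tx": 0,"ty": 0,"tz": -1,"wx": 0,"wy": 0,"wz": 0},
    {"jaw": -1,"tx": 0,"ty": 0,"tz": -1,"wx": 0,"wy": 0,"wz": 0},
    {"jaw": -1,"tx": 0,"ty": 0,"tz": -1,"wx": 0,"wy": 0,"wz": 0},
    {"jaw": -1,"tx": 0,"ty": 0,"tz": -1,"wx": 0,"wy": 0,"wz": 0},
    {"jaw": -1,"tx": 0,"ty": 0,"tz": -0.5,"wx": 0,"wy": 0,"wz": 0},
    {"jaw": -1,"tx": 0,"ty": 0,"tz": 0,"wx": 0,"wy": 0,"wz": 0},
    {"jaw": -1,"tx": 0,"ty": 0,"tz": 0,"wx": 0,"wy": 0,"wz": 0}
  ]
}}

```text
time: 10.75
eef_pos: [0.4981, -0.1568, 0.3462]
tcp_rot: [-0.123, 3.139, -0.0]
wrist_force: [-1.0, 0.4, -6.9]
finger_gap: 0.0554
finger_force: 76.3
```

```bash
cat >> h.py <<'E'
def meas():
    s=robot.sense(); T=tool(); F=T[:3,:3].T@s['wrist_force']; M=T[:3,:3].T@s['moment']
    print('t',round(s['time'],2),'tilt',np.degrees(np.arcsin(-T[2,0])).round(1),'Ftool',F.round(2),'Mtool',M.round(3),'|F|',np.linalg.norm(F).round(2),'My+.16Fx',(M[1]-.16*F[0]).round(3),'gap',s['finger_gap'].round(4))
E
python3 -c "
from h import *
show();meas()"
```

```text
t 10.75 grasp [ 0.4981 -0.1568  0.1912] x [-0.997 -0.078 -0.   ] y [-0.078  0.997 -0.   ] z [ 0. -0. -1.] gap 0.0554 ff 76.3 F [-0.98  0.41 -6.93] M [ 0.03   0.002 -0.018]Traceback (most recent call last):
  File "<string>", line 3, in <module>
    show();meas()
           ~~~~^^
  File "h.py", line 24, in meas
    print('t',round(s['time'],2),'tilt',np.degrees(np.arcsin(-T[2,0])).round(1),'Ftool',F.round(2),'Mtool',M.round(3),'|F|',np.linalg.norm(F).round(2),'My+.16Fx',(M[1]-.16*F[0]).round(3),'gap',s['finger_gap'].round(4))
                                                                                                                                                                                                 ^^^^^^^^^^^^^^^^^^^^^
AttributeError: 'float' object has no attribute 'round'
```

Call:
{"api": "send_rows", "payload": {
  "plan": [
    {"jaw": -1,"tx": 0,"ty": 0,"tz": 0,"wx": 0,"wy": 0.037,"wz": 0},
    {"jaw": -1,"tx": 0,"ty": 0,"tz": 0,"wx": 0,"wy": 0.037,"wz": 0},
    {"jaw": -1,"tx": 0,"ty": 0,"tz": 0,"wx": 0,"wy": 0.037,"wz": 0},
    {"jaw": -1,"tx": 0,"ty": 0,"tz": 0,"wx": 0,"wy": 0.037,"wz": 0},
    {"jaw": -1,"tx": 0,"ty": 0,"tz": 0,"wx": 0,"wy": 0.037,"wz": 0},
    {"jaw": -1,"tx": 0,"ty": 0,"tz": 0,"wx": 0,"wy": 0,"wz": 0},
    {"jaw": -1,"tx": 0,"ty": 0,"tz": 0,"wx": 0,"wy": 0,"wz": 0},
    {"jaw": -1,"tx": 0,"ty": 0,"tz": 0,"wx": 0,"wy": 0,"wz": 0},
    {"jaw": -1,"tx": 0,"ty": 0,"tz": 0,"wx": 0,"wy": 0,"wz": 0}
  ]
}}

```text
time: 11.5
eef_pos: [0.498, -0.1569, 0.3464]
tcp_rot: [0.1, -2.563, 0.03]
wrist_force: [0.6, -0.2, -5.4]
finger_gap: 0.0555
finger_force: 76.7
```

```bash
python3 -c "
from h import *
meas()"
```

```text
Traceback (most recent call last):
  File "h.py", line 24, in meas
    print('t',round(s['time'],2),'tilt',np.degrees(np.arcsin(-T[2,0])).round(1),'Ftool',F.round(2),'Mtool',M.round(3),'|F|',np.linalg.norm(F).round(2),'My+.16Fx',(M[1]-.16*F[0]).round(3),'gap',s['finger_gap'].round(4))
                                                                                                                                                                                                 ^^^^^^^^^^^^^^^^^^^^^
AttributeError: 'float' object has no attribute 'round'
```

Call:
{"api": "send_rows", "payload": {
  "plan": [
    {"jaw": -1,"tx": 0,"ty": 0,"tz": 0,"wx": 0,"wy": -0.037,"wz": 0},
    {"jaw": -1,"tx": 0,"ty": 0,"tz": 0,"wx": 0,"wy": -0.037,"wz": 0},
    {"jaw": -1,"tx": 0,"ty": 0,"tz": 0,"wx": 0,"wy": -0.037,"wz": 0},
    {"jaw": -1,"tx": 0,"ty": 0,"tz": 0,"wx": 0,"wy": -0.037,"wz": 0},
    {"jaw": -1,"tx": 0,"ty": 0,"tz": 0,"wx": 0,"wy": -0.037,"wz": 0},
    {"jaw": -1,"tx": 0,"ty": 0,"tz": 0,"wx": 0,"wy": -0.037,"wz": 0},
    {"jaw": -1,"tx": 0,"ty": 0,"tz": 0,"wx": 0,"wy": -0.037,"wz": 0},
    {"jaw": -1,"tx": 0,"ty": 0,"tz": 0,"wx": 0,"wy": -0.037,"wz": 0},
    {"jaw": -1,"tx": 0,"ty": 0,"tz": 0,"wx": 0,"wy": -0.037,"wz": 0},
    {"jaw": -1,"tx": 0,"ty": 0,"tz": 0,"wx": 0,"wy": -0.037,"wz": 0},
    {"jaw": -1,"tx": 0,"ty": 0,"tz": 0,"wx": 0,"wy": 0,"wz": 0},
    {"jaw": -1,"tx": 0,"ty": 0,"tz": 0,"wx": 0,"wy": 0,"wz": 0}
  ]
}}

```text
time: 12.5
eef_pos: [0.4966, -0.1564, 0.3461]
tcp_rot: [-0.1, 2.562, 0.029]
wrist_force: [-0.2, -0.2, -6.8]
finger_gap: 0.0552
finger_force: 79.0
```

Call:
{"api": "send_rows", "payload": {
  "plan": [
    {"jaw": -1,"tx": 0,"ty": 0,"tz": 0,"wx": 0,"wy": 0,"wz": 0},
    {"jaw": -1,"tx": 0,"ty": 0,"tz": 0,"wx": 0,"wy": 0,"wz": 0},
    {"jaw": -1,"tx": 0,"ty": 0,"tz": 0,"wx": 0,"wy": 0,"wz": 0}
  ]
}}

```text
time: 12.75
eef_pos: [0.4986, -0.157, 0.3462]
tcp_rot: [-0.101, 2.561, 0.03]
wrist_force: [0.1, -0.3, -6.8]
finger_gap: 0.0552
finger_force: 79.0
```

```bash
python3 -c "
from h import *
meas()"
```

```text
Traceback (most recent call last):
  File "h.py", line 24, in meas
    print('t',round(s['time'],2),'tilt',np.degrees(np.arcsin(-T[2,0])).round(1),'Ftool',F.round(2),'Mtool',M.round(3),'|F|',np.linalg.norm(F).round(2),'My+.16Fx',(M[1]-.16*F[0]).round(3),'gap',s['finger_gap'].round(4))
                                                                                                                                                                                                 ^^^^^^^^^^^^^^^^^^^^^
AttributeError: 'float' object has no attribute 'round'
```

Call:
{"api": "send_rows", "payload": {
  "plan": [
    {"jaw": -1,"tx": 0,"ty": 0,"tz": 0,"wx": 0,"wy": 0.037,"wz": 0},
    {"jaw": -1,"tx": 0,"ty": 0,"tz": 0,"wx": 0,"wy": 0.037,"wz": 0},
    {"jaw": -1,"tx": 0,"ty": 0,"tz": 0,"wx": 0,"wy": 0.037,"wz": 0},
    {"jaw": -1,"tx": 0,"ty": 0,"tz": 0,"wx": 0,"wy": 0.037,"wz": 0},
    {"jaw": -1,"tx": 0,"ty": 0,"tz": 0,"wx": 0,"wy": 0.037,"wz": 0},
    {"jaw": -1,"tx": 0,"ty": 0,"tz": 0,"wx": 0,"wy": 0,"wz": 0},
    {"jaw": -1,"tx": 0,"ty": 0,"tz": 0,"wx": 0,"wy": 0,"wz": 0}
  ]
}}

```text
time: 13.33
eef_pos: [0.4995, -0.1571, 0.3456]
tcp_rot: [-0.124, 3.136, 0.001]
wrist_force: [0.8, 0.5, -6.8]
finger_gap: 0.0554
finger_force: 79.0
```

```bash
python3 -c "
from h import *
show([.4989,-.1573,.0423]);meas()"
```

```text
t 13.33 grasp [ 0.5    -0.157   0.1906] x [-0.997 -0.079 -0.003] y [-0.079  0.997  0.   ] z [ 0.003  0.001 -1.   ] gap 0.0554 ff 79.0 F [ 0.84  0.49 -6.76] M [-0.067 -0.123 -0.015]
units to target [ 0.08 -0.02  7.41]Traceback (most recent call last):
  File "<string>", line 3, in <module>
    show([.4989,-.1573,.0423]);meas()
                               ~~~~^^
  File "h.py", line 24, in meas
    print('t',round(s['time'],2),'tilt',np.degrees(np.arcsin(-T[2,0])).round(1),'Ftool',F.round(2),'Mtool',M.round(3),'|F|',np.linalg.norm(F).round(2),'My+.16Fx',(M[1]-.16*F[0]).round(3),'gap',s['finger_gap'].round(4))
                                                                                                                                                                                                 ^^^^^^^^^^^^^^^^^^^^^
AttributeError: 'float' object has no attribute 'round'
```

Fixing my print bug. The weight of about 6.7 N and the level moment shifting from 0.00 to −0.12 both suggest a ball, so I'll rock it again with the measurement working.

```bash
sed -i "s/s\['finger_gap'\].round(4)/s['finger_gap']/" h.py; python3 -c "
from h import *
meas()"
```

```text
t 13.33 tilt 0.2 Ftool [-0.85  0.42  6.77] Mtool [ 0.077 -0.117  0.015] |F| 6.83 My+.16Fx 0.02 gap 0.05536577850135394
```

Call:
{"api": "send_rows", "payload": {
  "plan": [
    {"jaw": -1,"tx": 0,"ty": 0,"tz": 0,"wx": 0,"wy": 0.037,"wz": 0},
    {"jaw": -1,"tx": 0,"ty": 0,"tz": 0,"wx": 0,"wy": 0.037,"wz": 0},
    {"jaw": -1,"tx": 0,"ty": 0,"tz": 0,"wx": 0,"wy": 0.037,"wz": 0},
    {"jaw": -1,"tx": 0,"ty": 0,"tz": 0,"wx": 0,"wy": 0.037,"wz": 0},
    {"jaw": -1,"tx": 0,"ty": 0,"tz": 0,"wx": 0,"wy": 0,"wz": 0},
    {"jaw": -1,"tx": 0,"ty": 0,"tz": 0,"wx": 0,"wy": 0,"wz": 0},
    {"jaw": -1,"tx": 0,"ty": 0,"tz": 0,"wx": 0,"wy": 0,"wz": 0},
    {"jaw": -1,"tx": 0,"ty": 0,"tz": 0,"wx": 0,"wy": 0,"wz": 0},
    {"jaw": -1,"tx": 0,"ty": 0,"tz": 0,"wx": 0,"wy": 0,"wz": 0}
  ]
}}

```text
time: 14.08
eef_pos: [0.4979, -0.1568, 0.3467]
tcp_rot: [0.104, -2.679, 0.025]
wrist_force: [0.2, -0.4, -5.4]
finger_gap: 0.0551
finger_force: 79.2
```

```bash
python3 -c "
from h import *
meas()"
```

```text
t 14.08 tilt -26.4 Ftool [-2.54 -0.38  4.73] Mtool [ 0.095 -1.137  0.006] |F| 5.38 My+.16Fx -0.73 gap 0.05505960795266831
```

Call:
{"api": "send_rows", "payload": {
  "plan": [
    {"jaw": -1,"tx": 0,"ty": 0,"tz": 0,"wx": 0,"wy": -0.037,"wz": 0},
    {"jaw": -1,"tx": 0,"ty": 0,"tz": 0,"wx": 0,"wy": -0.037,"wz": 0},
    {"jaw": -1,"tx": 0,"ty": 0,"tz": 0,"wx": 0,"wy": -0.037,"wz": 0},
    {"jaw": -1,"tx": 0,"ty": 0,"tz": 0,"wx": 0,"wy": -0.037,"wz": 0},
    {"jaw": -1,"tx": 0,"ty": 0,"tz": 0,"wx": 0,"wy": 0,"wz": 0},
    {"jaw": -1,"tx": 0,"ty": 0,"tz": 0,"wx": 0,"wy": 0,"wz": 0}
  ]
}}

```text
time: 14.58
eef_pos: [0.497, -0.1567, 0.3469]
tcp_rot: [0.122, -3.137, 0.001]
wrist_force: [0.8, -0.2, -7.0]
finger_gap: 0.0548
finger_force: 79.2
```

```bash
python3 -c "
from h import *
meas()"
```

```text
t 14.58 tilt -0.1 Ftool [-0.8  -0.23  7.02] Mtool [-0.013  0.094 -0.036] |F| 7.07 My+.16Fx 0.222 gap 0.054803193214906384
```

Call:
{"api": "send_rows", "payload": {
  "plan": [
    {"jaw": -1,"tx": 0,"ty": 0,"tz": 0,"wx": 0,"wy": -0.037,"wz": 0},
    {"jaw": -1,"tx": 0,"ty": 0,"tz": 0,"wx": 0,"wy": -0.037,"wz": 0},
    {"jaw": -1,"tx": 0,"ty": 0,"tz": 0,"wx": 0,"wy": -0.037,"wz": 0},
    {"jaw": -1,"tx": 0,"ty": 0,"tz": 0,"wx": 0,"wy": -0.037,"wz": 0},
    {"jaw": -1,"tx": 0,"ty": 0,"tz": 0,"wx": 0,"wy": 0,"wz": 0},
    {"jaw": -1,"tx": 0,"ty": 0,"tz": 0,"wx": 0,"wy": 0,"wz": 0},
    {"jaw": -1,"tx": 0,"ty": 0,"tz": 0,"wx": 0,"wy": 0,"wz": 0},
    {"jaw": -1,"tx": 0,"ty": 0,"tz": 0,"wx": 0,"wy": 0,"wz": 0},
    {"jaw": -1,"tx": 0,"ty": 0,"tz": 0,"wx": 0,"wy": 0,"wz": 0}
  ]
}}

```text
time: 15.33
eef_pos: [0.4987, -0.157, 0.3459]
tcp_rot: [-0.105, 2.678, 0.025]
wrist_force: [0.4, -0.3, -5.3]
finger_gap: 0.0547
finger_force: 79.4
```

```bash
python3 -c "
from h import *
meas()"
```

```text
t 15.33 tilt 26.5 Ftool [ 1.98 -0.36  4.89] Mtool [ 0.006  0.625 -0.04 ] |F| 5.29 My+.16Fx 0.308 gap 0.05473938015817385
```

Call:
{"api": "send_rows", "payload": {
  "plan": [
    {"jaw": -1,"tx": 0,"ty": 0,"tz": 0,"wx": 0,"wy": 0.037,"wz": 0},
    {"jaw": -1,"tx": 0,"ty": 0,"tz": 0,"wx": 0,"wy": 0.037,"wz": 0},
    {"jaw": -1,"tx": 0,"ty": 0,"tz": 0,"wx": 0,"wy": 0.037,"wz": 0},
    {"jaw": -1,"tx": 0,"ty": 0,"tz": 0,"wx": 0,"wy": 0.037,"wz": 0},
    {"jaw": -1,"tx": 0,"ty": 0,"tz": 0,"wx": 0,"wy": 0,"wz": 0},
    {"jaw": -1,"tx": 0,"ty": 0,"tz": 0,"wx": 0,"wy": 0,"wz": 0}
  ]
}}

```text
time: 15.83
eef_pos: [0.4995, -0.1571, 0.3456]
tcp_rot: [-0.124, 3.137, 0.001]
wrist_force: [-0.1, 0.4, -7.2]
finger_gap: 0.0549
finger_force: 79.3
```

```bash
python3 -c "
from h import *
meas()"
```

```text
t 15.83 tilt 0.1 Ftool [0.06 0.41 7.17] Mtool [-0.063  0.232 -0.011] |F| 7.19 My+.16Fx 0.222 gap 0.05493843250217968
```

Single readings are too noisy to decide on. Camera calls let time pass, so I'll average several readings in each pose.

```bash
cat >> h.py <<'E'
def avg(n=8):
    A=[]
    for _ in range(n):
        optics.read_camera('wrist'); s=robot.sense(); T=tool()[:3,:3]
        A.append(np.r_[T.T@s['wrist_force'],T.T@s['moment']])
    A=np.array(A); print('t',round(s['time'],2),'tilt',np.degrees(np.arcsin(-T[2,0])).round(1),'mean',A.mean(0).round(3),'sd',A.std(0).round(3),'|F|',np.linalg.norm(A.mean(0)[:3]).round(2)); print(' Fz',A[:,2].round(2),'My',A[:,4].round(2))
E
python3 -c "
from h import *
avg()"
```

```text
t 16.23 tilt 0.1 mean [-2.820e-01  2.500e-02  6.117e+00  2.000e-03 -7.100e-02 -4.000e-03] sd [0.709 0.799 0.556 0.074 0.233 0.034] |F| 6.12
 Fz [6.41 6.99 6.32 6.15 5.47 6.21 6.32 5.06] My [-0.02 -0.37 -0.36 -0.08  0.2   0.28  0.06 -0.27]
```

Call:
{"api": "send_rows", "payload": {
  "plan": [
    {"jaw": -1,"tx": 0,"ty": 0,"tz": 0,"wx": 0,"wy": 0.037,"wz": 0},
    {"jaw": -1,"tx": 0,"ty": 0,"tz": 0,"wx": 0,"wy": 0.037,"wz": 0},
    {"jaw": -1,"tx": 0,"ty": 0,"tz": 0,"wx": 0,"wy": 0.037,"wz": 0},
    {"jaw": -1,"tx": 0,"ty": 0,"tz": 0,"wx": 0,"wy": 0.037,"wz": 0},
    {"jaw": -1,"tx": 0,"ty": 0,"tz": 0,"wx": 0,"wy": 0,"wz": 0},
    {"jaw": -1,"tx": 0,"ty": 0,"tz": 0,"wx": 0,"wy": 0,"wz": 0},
    {"jaw": -1,"tx": 0,"ty": 0,"tz": 0,"wx": 0,"wy": 0,"wz": 0}
  ]
}}

```text
time: 16.82
eef_pos: [0.4984, -0.1569, 0.3461]
tcp_rot: [0.105, -2.68, 0.025]
wrist_force: [0.3, -0.4, -5.4]
finger_gap: 0.0552
finger_force: 79.6
```

```bash
python3 -c "
from h import *
avg()"
```

```text
t 17.22 tilt -26.6 mean [-2.634  0.063  5.396 -0.014 -0.843  0.011] sd [0.561 0.493 0.307 0.053 0.187 0.028] |F| 6.0
 Fz [5.45 5.39 5.14 5.17 4.89 5.54 5.95 5.62] My [-0.71 -0.87 -0.95 -0.69 -1.12 -0.65 -1.11 -0.64]
```

Call:
{"api": "send_rows", "payload": {
  "plan": [
    {"jaw": -1,"tx": 0,"ty": 0,"tz": 0,"wx": 0,"wy": -0.037,"wz": 0},
    {"jaw": -1,"tx": 0,"ty": 0,"tz": 0,"wx": 0,"wy": -0.037,"wz": 0},
    {"jaw": -1,"tx": 0,"ty": 0,"tz": 0,"wx": 0,"wy": -0.037,"wz": 0},
    {"jaw": -1,"tx": 0,"ty": 0,"tz": 0,"wx": 0,"wy": -0.037,"wz": 0},
    {"jaw": -1,"tx": 0,"ty": 0,"tz": 0,"wx": 0,"wy": -0.037,"wz": 0},
    {"jaw": -1,"tx": 0,"ty": 0,"tz": 0,"wx": 0,"wy": -0.037,"wz": 0},
    {"jaw": -1,"tx": 0,"ty": 0,"tz": 0,"wx": 0,"wy": -0.037,"wz": 0},
    {"jaw": -1,"tx": 0,"ty": 0,"tz": 0,"wx": 0,"wy": -0.037,"wz": 0},
    {"jaw": -1,"tx": 0,"ty": 0,"tz": 0,"wx": 0,"wy": 0,"wz": 0},
    {"jaw": -1,"tx": 0,"ty": 0,"tz": 0,"wx": 0,"wy": 0,"wz": 0},
    {"jaw": -1,"tx": 0,"ty": 0,"tz": 0,"wx": 0,"wy": 0,"wz": 0}
  ]
}}

```text
time: 18.13
eef_pos: [0.4979, -0.1569, 0.3459]
tcp_rot: [-0.104, 2.68, 0.025]
wrist_force: [-0.4, 1.4, -6.5]
finger_gap: 0.0552
finger_force: 79.7
```

```bash
python3 -c "
from h import *
avg()"
```

```text
t 18.53 tilt 26.6 mean [ 2.535e+00 -1.800e-02  5.535e+00 -1.000e-03  8.590e-01 -4.000e-03] sd [0.672 0.488 0.398 0.057 0.154 0.029] |F| 6.09
 Fz [5.58 6.31 5.02 5.18 5.86 5.22 5.36 5.74] My [0.82 0.74 1.05 0.6  1.07 0.74 0.97 0.89]
```

Call:
{"api": "send_rows", "payload": {
  "plan": [
    {"jaw": -1,"tx": 0,"ty": 0,"tz": 0,"wx": 0,"wy": 0.037,"wz": 0},
    {"jaw": -1,"tx": 0,"ty": 0,"tz": 0,"wx": 0,"wy": 0.037,"wz": 0},
    {"jaw": -1,"tx": 0,"ty": 0,"tz": 0,"wx": 0,"wy": 0.037,"wz": 0},
    {"jaw": -1,"tx": 0,"ty": 0,"tz": 0,"wx": 0,"wy": 0.037,"wz": 0},
    {"jaw": -1,"tx": 0,"ty": 0,"tz": 0,"wx": 0,"wy": 0,"wz": 0},
    {"jaw": -1,"tx": 0,"ty": 0,"tz": 0,"wx": 0,"wy": 0,"wz": 0}
  ]
}}

```text
time: 19.03
eef_pos: [0.4993, -0.157, 0.3456]
tcp_rot: [-0.124, 3.136, 0.001]
wrist_force: [0.7, -0.1, -6.5]
finger_gap: 0.0552
finger_force: 79.7
```

```bash
python3 -c "
from h import *
avg(); show([.4989,-.1573,.0423])"
```

```text
t 19.43 tilt 0.1 mean [ 1.900e-01 -4.200e-02  6.224e+00  5.000e-03 -5.400e-02  9.000e-03] sd [0.551 0.414 0.662 0.031 0.037 0.025] |F| 6.23
 Fz [6.3  7.17 5.9  5.41 5.52 7.35 5.95 6.19] My [-0.11 -0.06 -0.07 -0.01 -0.1  -0.05 -0.02 -0.01]
t 19.43 grasp [ 0.4982 -0.1569  0.1913] x [-0.997 -0.078 -0.001] y [-0.078  0.997 -0.   ] z [ 0.001 -0.    -1.   ] gap 0.0553 ff 79.7 F [-0.03 -0.11 -6.19] M [ 0.042 -0.005 -0.055]
units to target [-0.03 -0.02  7.45]
```

The weight averages 6.1 N (0.62 kg), more than any empty shell at 0.5 kg or less. After tipping the tool's +x end down, the level moment stays at −0.054 N m, which fits a ball resting at that end. If I tip the other way and come back to level, the sign should flip.

Call:
{"api": "send_rows", "payload": {
  "plan": [
    {"jaw": -1,"tx": 0,"ty": 0,"tz": 0,"wx": 0,"wy": 0.037,"wz": 0},
    {"jaw": -1,"tx": 0,"ty": 0,"tz": 0,"wx": 0,"wy": 0.037,"wz": 0},
    {"jaw": -1,"tx": 0,"ty": 0,"tz": 0,"wx": 0,"wy": 0.037,"wz": 0},
    {"jaw": -1,"tx": 0,"ty": 0,"tz": 0,"wx": 0,"wy": 0.037,"wz": 0},
    {"jaw": -1,"tx": 0,"ty": 0,"tz": 0,"wx": 0,"wy": 0,"wz": 0},
    {"jaw": -1,"tx": 0,"ty": 0,"tz": 0,"wx": 0,"wy": 0,"wz": 0},
    {"jaw": -1,"tx": 0,"ty": 0,"tz": 0,"wx": 0,"wy": -0.037,"wz": 0},
    {"jaw": -1,"tx": 0,"ty": 0,"tz": 0,"wx": 0,"wy": -0.037,"wz": 0},
    {"jaw": -1,"tx": 0,"ty": 0,"tz": 0,"wx": 0,"wy": -0.037,"wz": 0},
    {"jaw": -1,"tx": 0,"ty": 0,"tz": 0,"wx": 0,"wy": -0.027,"wz": 0},
    {"jaw": -1,"tx": 0,"ty": 0,"tz": 0,"wx": 0,"wy": 0,"wz": 0},
    {"jaw": -1,"tx": 0,"ty": 0,"tz": 0,"wx": 0,"wy": 0,"wz": 0}
  ]
}}

```text
time: 20.43
eef_pos: [0.4972, -0.1567, 0.3471]
tcp_rot: [0.122, -3.109, 0.004]
wrist_force: [0.1, -0.2, -6.8]
finger_gap: 0.055
finger_force: 79.9
```

```bash
python3 -c "
from h import *
avg(12)"
```

```text
t 21.03 tilt -1.8 mean [-2.070e-01 -8.300e-02  6.001e+00  3.000e-03 -1.700e-02  5.000e-03] sd [0.812 0.384 0.591 0.025 0.026 0.029] |F| 6.0
 Fz [5.78 5.89 5.92 4.9  5.84 6.34 7.46 6.56 5.86 6.19 5.64 5.62] My [-0.   -0.04 -0.04 -0.03  0.02 -0.06  0.03  0.01 -0.03 -0.03 -0.   -0.04]
```

Call:
{"api": "send_rows", "payload": {
  "plan": [
    {"jaw": -1,"tx": 0,"ty": 0,"tz": 0,"wx": 0,"wy": -0.037,"wz": 0},
    {"jaw": -1,"tx": 0,"ty": 0,"tz": 0,"wx": 0,"wy": -0.037,"wz": 0},
    {"jaw": -1,"tx": 0,"ty": 0,"tz": 0,"wx": 0,"wy": -0.037,"wz": 0},
    {"jaw": -1,"tx": 0,"ty": 0,"tz": 0,"wx": 0,"wy": -0.037,"wz": 0},
    {"jaw": -1,"tx": 0,"ty": 0,"tz": 0,"wx": 0,"wy": 0,"wz": 0},
    {"jaw": -1,"tx": 0,"ty": 0,"tz": 0,"wx": 0,"wy": 0,"wz": 0},
    {"jaw": -1,"tx": 0,"ty": 0,"tz": 0,"wx": 0,"wy": 0.037,"wz": 0},
    {"jaw": -1,"tx": 0,"ty": 0,"tz": 0,"wx": 0,"wy": 0.037,"wz": 0},
    {"jaw": -1,"tx": 0,"ty": 0,"tz": 0,"wx": 0,"wy": 0.037,"wz": 0},
    {"jaw": -1,"tx": 0,"ty": 0,"tz": 0,"wx": 0,"wy": 0.017,"wz": 0},
    {"jaw": -1,"tx": 0,"ty": 0,"tz": 0,"wx": 0,"wy": 0,"wz": 0},
    {"jaw": -1,"tx": 0,"ty": 0,"tz": 0,"wx": 0,"wy": 0,"wz": 0}
  ]
}}

```text
time: 22.03
eef_pos: [0.499, -0.157, 0.3458]
tcp_rot: [-0.123, 3.109, 0.002]
wrist_force: [-0.3, 0.1, -6.4]
finger_gap: 0.0552
finger_force: 79.9
```

```bash
python3 -c "
from h import *
avg(12)"
```

```text
t 22.63 tilt 1.8 mean [ 0.097 -0.015  6.16  -0.01   0.026 -0.008] sd [0.692 0.764 0.626 0.088 0.269 0.028] |F| 6.16
 Fz [6.43 5.48 5.94 7.24 6.93 5.91 5.39 6.08 5.25 6.67 5.77 6.83] My [ 0.4   0.16 -0.21 -0.36 -0.13  0.21  0.35  0.17 -0.22 -0.4   0.03  0.31]
```

The moments, averaged over full oscillation periods, are:

| Pose | Measured My | Expected if empty |
|---|---|---|
| Level, after tipping one way | −0.054 | 0 |
| −1.8°, after tipping the other way | −0.017 | −0.055 |
| +1.8°, after tipping back | 0.00 | +0.055 |

The load moves from end to end by about the amount a 190 g ball would, and the 0.62 kg weight agrees. This case holds the ball. I'll level it and carry it to the mat.

Call:
{"api": "send_rows", "payload": {
  "plan": [
    {"jaw": -1,"tx": 0,"ty": 0.2,"tz": 0,"wx": 0,"wy": 0.01,"wz": 0},
    {"jaw": -1,"tx": -0.1,"ty": 0.5,"tz": 0.05,"wx": 0,"wy": 0,"wz": 0},
    {"jaw": -1,"tx": -0.18,"ty": 0.9,"tz": 0.08,"wx": 0,"wy": 0,"wz": 0},
    {"jaw": -1,"tx": -0.18,"ty": 0.9,"tz": 0.08,"wx": 0,"wy": 0,"wz": 0},
    {"jaw": -1,"tx": -0.18,"ty": 0.9,"tz": 0.08,"wx": 0,"wy": 0,"wz": 0},
    {"jaw": -1,"tx": -0.18,"ty": 0.9,"tz": 0.08,"wx": 0,"wy": 0,"wz": 0},
    {"jaw": -1,"tx": -0.18,"ty": 0.9,"tz": 0.08,"wx": 0,"wy": 0,"wz": 0},
    {"jaw": -1,"tx": -0.18,"ty": 0.9,"tz": 0.08,"wx": 0,"wy": 0,"wz": 0},
    {"jaw": -1,"tx": -0.18,"ty": 0.9,"tz": 0.08,"wx": 0,"wy": 0,"wz": 0},
    {"jaw": -1,"tx": -0.18,"ty": 0.9,"tz": 0.08,"wx": 0,"wy": 0,"wz": 0},
    {"jaw": -1,"tx": -0.18,"ty": 0.9,"tz": 0.08,"wx": 0,"wy": 0,"wz": 0},
    {"jaw": -1,"tx": -0.18,"ty": 0.9,"tz": 0.08,"wx": 0,"wy": 0,"wz": 0}
  ]
}}

```text
time: 23.63
eef_pos: [0.5208, 0.041, 0.329]
tcp_rot: [-0.124, 3.138, 0.001]
wrist_force: [0.2, -0.3, -6.0]
finger_gap: 0.0551
finger_force: 79.9
```

Call:
{"api": "send_rows", "payload": {
  "plan": [
    {"jaw": -1,"tx": -0.18,"ty": 0.9,"tz": 0.08,"wx": 0,"wy": 0,"wz": 0},
    {"jaw": -1,"tx": -0.18,"ty": 0.9,"tz": 0.08,"wx": 0,"wy": 0,"wz": 0},
    {"jaw": -1,"tx": -0.18,"ty": 0.9,"tz": 0.08,"wx": 0,"wy": 0,"wz": 0},
    {"jaw": -1,"tx": -0.18,"ty": 0.9,"tz": 0.08,"wx": 0,"wy": 0,"wz": 0},
    {"jaw": -1,"tx": -0.18,"ty": 0.9,"tz": 0.08,"wx": 0,"wy": 0,"wz": 0},
    {"jaw": -1,"tx": -0.18,"ty": 0.9,"tz": 0.08,"wx": 0,"wy": 0,"wz": 0},
    {"jaw": -1,"tx": -0.18,"ty": 0.9,"tz": 0.08,"wx": 0,"wy": 0,"wz": 0},
    {"jaw": -1,"tx": -0.18,"ty": 0.9,"tz": 0.08,"wx": 0,"wy": 0,"wz": 0},
    {"jaw": -1,"tx": -0.18,"ty": 0.9,"tz": 0.08,"wx": 0,"wy": 0,"wz": 0},
    {"jaw": -1,"tx": -0.18,"ty": 0.9,"tz": 0.08,"wx": 0,"wy": 0,"wz": 0},
    {"jaw": -1,"tx": -0.18,"ty": 0.9,"tz": 0.08,"wx": 0,"wy": 0,"wz": 0}
  ]
}}

```text
time: 24.55
eef_pos: [0.5446, 0.2415, 0.3113]
tcp_rot: [-0.124, 3.139, 0.001]
wrist_force: [-1.5, 0.5, -6.5]
finger_gap: 0.0554
finger_force: 79.8
```

Call:
{"api": "send_rows", "payload": {
  "plan": [
    {"jaw": -1,"tx": -0.18,"ty": 0.9,"tz": 0.08,"wx": 0,"wy": 0,"wz": 0},
    {"jaw": -1,"tx": -0.1,"ty": 0.6,"tz": 0.05,"wx": 0,"wy": 0,"wz": 0},
    {"jaw": -1,"tx": 0,"ty": 0.2,"tz": 0,"wx": 0,"wy": 0,"wz": 0},
    {"jaw": -1,"tx": 0,"ty": 0,"tz": 0,"wx": 0,"wy": 0,"wz": 0},
    {"jaw": -1,"tx": 0,"ty": 0,"tz": 0,"wx": 0,"wy": 0,"wz": 0},
    {"jaw": -1,"tx": 0,"ty": 0,"tz": 0,"wx": 0,"wy": 0,"wz": 0}
  ]
}}

```text
time: 25.05
eef_pos: [0.5477, 0.2737, 0.309]
tcp_rot: [-0.122, 3.139, -0.0]
wrist_force: [-0.1, 0.6, -6.6]
finger_gap: 0.055
finger_force: 80.0
```

Run:
```python
from h import *
show([.5472,.2745,.153]); meas()
im,d=optics.read_camera('side'); cv2.imwrite('pics/side2.png',cv2.resize(im[100:330,220:480],None,fx=3,fy=2.6)[:,:,::-1])
```

```text
t 25.05 grasp [0.5478 0.2736 0.154 ] x [-0.997 -0.078 -0.   ] y [-0.078  0.997 -0.   ] z [ 0. -0. -1.] gap 0.055 ff 80.0 F [-0.07  0.58 -6.58] M [0.018 0.017 0.006]
units to target [0.02 0.05 0.05]
t 25.05 tilt 0.0 Ftool [0.03 0.58 6.58] Mtool [-0.02   0.016 -0.006] |F| 6.61 My+.16Fx 0.011 gap 0.05502144749413715
```

View pics/side2.png

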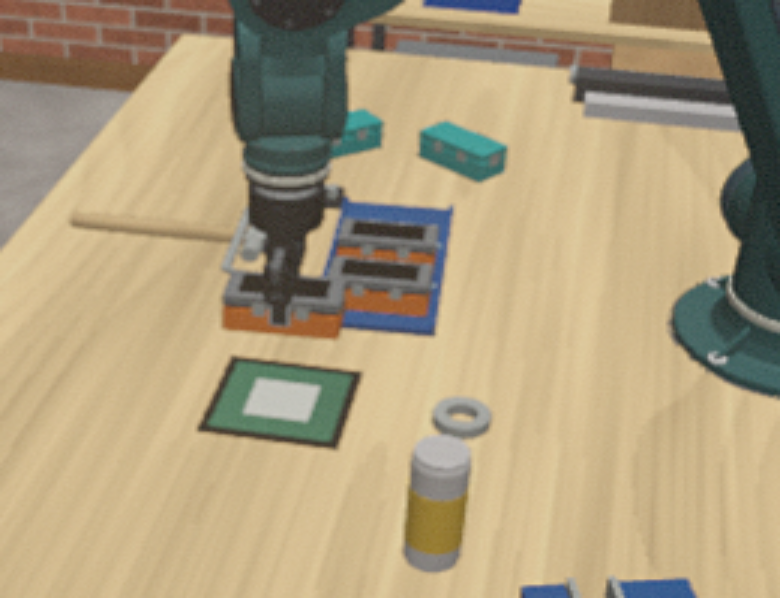

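The side view shows the case gripped upright at (283,305), above the mat at (280,400). The other two cases are still in their bays and the other objects haven't moved. There's time left, so I'll do one more level-to-level rattle check here before handing in.

Call:
{"api": "send_rows", "payload": {
  "plan": [
    {"jaw": -1,"tx": 0,"ty": 0,"tz": 0,"wx": 0,"wy": 0.035,"wz": 0},
    {"jaw": -1,"tx": 0,"ty": 0,"tz": 0,"wx": 0,"wy": 0.035,"wz": 0},
    {"jaw": -1,"tx": 0,"ty": 0,"tz": 0,"wx": 0,"wy": 0.035,"wz": 0},
    {"jaw": -1,"tx": 0,"ty": 0,"tz": 0,"wx": 0,"wy": 0,"wz": 0},
    {"jaw": -1,"tx": 0,"ty": 0,"tz": 0,"wx": 0,"wy": 0,"wz": 0},
    {"jaw": -1,"tx": 0,"ty": 0,"tz": 0,"wx": 0,"wy": 0,"wz": 0},
    {"jaw": -1,"tx": 0,"ty": 0,"tz": 0,"wx": 0,"wy": -0.02,"wz": 0},
    {"jaw": -1,"tx": 0,"ty": 0,"tz": 0,"wx": 0,"wy": -0.02,"wz": 0},
    {"jaw": -1,"tx": 0,"ty": 0,"tz": 0,"wx": 0,"wy": -0.02,"wz": 0},
    {"jaw": -1,"tx": 0,"ty": 0,"tz": 0,"wx": 0,"wy": -0.02,"wz": 0},
    {"jaw": -1,"tx": 0,"ty": 0,"tz": 0,"wx": 0,"wy": -0.015,"wz": 0},
    {"jaw": -1,"tx": 0,"ty": 0,"tz": 0,"wx": 0,"wy": -0.01,"wz": 0}
  ]
}}

```text
time: 26.1
eef_pos: [0.547, 0.2742, 0.3101]
tcp_rot: [-0.123, 3.132, 0.001]
wrist_force: [0.0, 0.5, -4.8]
finger_gap: 0.0555
finger_force: 79.9
```

```bash
python3 -c "
from h import *
avg(17)"
```

```text
t 26.95 tilt -0.0 mean [ 2.700e-02  2.370e-01  6.123e+00  0.000e+00  9.200e-02 -2.000e-03] sd [0.851 0.796 0.457 0.055 0.3   0.027] |F| 6.13
 Fz [5.9  6.83 5.44 5.5  6.44 5.35 6.62 6.3  5.87 6.55 6.51 5.94 6.06 5.65
 6.23 6.1  6.82] My [ 0.37  0.06 -0.25  0.    0.42  0.32 -0.26 -0.36  0.08  0.47  0.37 -0.08
 -0.39 -0.25  0.23  0.49  0.36]
```

Call:
{"api": "send_rows", "payload": {
  "plan": [
    {"jaw": -1,"tx": 0,"ty": 0,"tz": 0,"wx": 0,"wy": -0.035,"wz": 0},
    {"jaw": -1,"tx": 0,"ty": 0,"tz": 0,"wx": 0,"wy": -0.035,"wz": 0},
    {"jaw": -1,"tx": 0,"ty": 0,"tz": 0,"wx": 0,"wy": -0.035,"wz": 0},
    {"jaw": -1,"tx": 0,"ty": 0,"tz": 0,"wx": 0,"wy": 0,"wz": 0},
    {"jaw": -1,"tx": 0,"ty": 0,"tz": 0,"wx": 0,"wy": 0,"wz": 0},
    {"jaw": -1,"tx": 0,"ty": 0,"tz": 0,"wx": 0,"wy": 0,"wz": 0},
    {"jaw": -1,"tx": 0,"ty": 0,"tz": 0,"wx": 0,"wy": 0.02,"wz": 0},
    {"jaw": -1,"tx": 0,"ty": 0,"tz": 0,"wx": 0,"wy": 0.02,"wz": 0},
    {"jaw": -1,"tx": 0,"ty": 0,"tz": 0,"wx": 0,"wy": 0.02,"wz": 0},
    {"jaw": -1,"tx": 0,"ty": 0,"tz": 0,"wx": 0,"wy": 0.02,"wz": 0},
    {"jaw": -1,"tx": 0,"ty": 0,"tz": 0,"wx": 0,"wy": 0.015,"wz": 0},
    {"jaw": -1,"tx": 0,"ty": 0,"tz": 0,"wx": 0,"wy": 0.01,"wz": 0}
  ]
}}

```text
time: 27.95
eef_pos: [0.5486, 0.2743, 0.3088]
tcp_rot: [0.122, -3.133, 0.001]
wrist_force: [0.3, -1.4, -7.0]
finger_gap: 0.0552
finger_force: 80.0
```

Run:
```python
from h import *
avg(17); show([.5472,.2745,.153])
im,d=optics.read_camera('side'); P=cloud('side',d); hsv=cv2.cvtColor(im,cv2.COLOR_RGB2HSV).astype(int)
o=(hsv[...,0]<15)&(hsv[...,0]>4)&(hsv[...,1]>150)&(P[...,2]>.08)&(P[...,2]<.25)&(abs(P[...,0]-.547)<.1)&(abs(P[...,1]-.275)<.06)
q=P[o]; print(o.sum(),q.mean(0),q.min(0),q.max(0))
```

```text
t 28.8 tilt 0.0 mean [-2.000e-02 -1.010e-01  6.347e+00  4.000e-03 -7.200e-02  8.000e-03] sd [0.484 0.368 0.474 0.036 0.043 0.021] |F| 6.35
 Fz [6.43 5.73 6.1  6.29 6.35 5.9  5.15 6.55 6.99 6.67 7.09 6.79 6.46 5.99
 6.13 6.82 6.48] My [ 0.04 -0.07 -0.15 -0.06 -0.09 -0.02 -0.08 -0.08 -0.07 -0.08 -0.09 -0.08
 -0.09 -0.14 -0.02 -0.06 -0.11]
t 28.8 grasp [0.5478 0.2743 0.1539] x [-0.997 -0.078 -0.   ] y [-0.078  0.997 -0.   ] z [ 0. -0. -1.] gap 0.0549 ff 80.1 F [-0.15 -0.23 -6.48] M [ 0.024 -0.105  0.005]
units to target [0.03 0.01 0.05]
245 [0.54214542 0.3013474  0.14147739] [0.48502548 0.24854877 0.12488025] [0.60169047 0.31123233 0.16381224]
```

With the case level both times, the moment shifts from about +0.07 to −0.07 N m. A 190 g ball rolling 70 mm would shift it 0.13. The case is level and quiet, centred on the mat and about 0.12 m above it, so I'm handing in.

```bash
python3 -c "
from cell import robot
print(robot.hand_in())"
```

```text
the job is handed in; nothing more can be done
None
```

Job handed in, with no verdict returned: the lever is fully open, and the case with the ball (the right-hand one, found on the first lift) is held upright and still about 12 cm above the middle of the mat. The other two cases were not lifted, and nothing else was touched.

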